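Fit a lamp module into the bayonet port of a lamphouse

ROBOT

A 7-joint arm with a two-finger parallel gripper is mounted at the origin on a cart in front of the work surface, level with it; the furniture and walls round the work are solid. World frame = base frame: x ahead of the robot, y to its left, z up, the work surface at z = 0. Lengths are in m, angles in rad, forces in N, time in s.
With the tool pointing down it reaches from about 0.425 to 0.875 m from the base axis. Payload 9.9 kg.
Tool frame: the origin (TCP) lies on the centre line of the jaws, within the pads' length; the fingertips stand 19 mm ahead of it and the grasp point (between the pads) is the TCP (ctrl.nose_length is the distance from the TCP to the fingertips, in m); z points along the fingers, y is the line along which they close (so a half turn about z gives the same grasp; the last joint's range is limited). The gripper opens to 85 mm and grips with 20 to 120 N. Pads are 22 mm wide; open, the fingers measure 114 mm over their backs; the gripper's body (76 mm by 85 mm) begins 54 mm behind the grasp point. The pads swing forward as they close: fully open they stand 13 mm farther back than shut.
Start: joints at [1.124, 0.576, 0.025, 1.437, -0.015, 1.129, -0.057], TCP at [0.24, -0.631, 0.25] pointing down, gripper open.
Joint ranges: [-2.76, 2.76], [-0.34, 2.15], [-1.52, 1.57], [0.19, 2.46], [-1.09, 4.23], [0.17, 1.99], [-2.82, 2.82]. Speed limits (rad/s): [2.22, 2.22, 3.01, 3.01, 3.14, 3.14, 3.14].

INTERFACE

Orientations are given as a 3x3 rotation matrix whose columns are the frame's x, y, z axes.
In Python, from cell import ctrl, eyes gives the robot as it stands.
- The arm moves only by the tool send_rows, never from a script. Its argument "targets" is a list of rows, each a list of 7 numbers: the closure, from -1 (fully open) to 1 (shut), then the shift along the tool's x, y, z as a fraction of full scale, then the turn, a rotation vector about the tool's x, y, z as a fraction of full scale. A call has 1 to 8 rows; each row is the pose to reach, as a shift and turn from the pose commanded when the call began, along the tool's axes at that moment, turning the shorter way round; what a row does not reach only later rows make up. Full scale, the value 1, is 30 cm for a shift and 2 pi rad for a turn. A row lasts 1/10 s, in which the tool goes at most 50 mm and 8.59 degrees, less where a joint would pass 70% of its speed; a pose out of reach is approached as far as the arm can. A call with a number of a shift or a turn outside -1 to 1 is refused whole. A call with a gripper value outside its range is refused whole. The fingers move at their own pace and stop on an object; "squeeze" is the grip in N (left out, the last holds). Time passes only in rows, so rows that repeat a pose let the fingers close. It gives the time, the measured TCP pose, the force, the opening and the grip force at its end, in the units of the state.
- ctrl.get_obs(): the state, without advancing time (a new reading comes with each control period).
- eyes.grab_frame(name): name is "scene" or "side" or "wrist"; returns a dict with "color" (384x512x3 uint8, red, green, blue), "depth" (384x512 float32, m along the optical axis (not along the pixel's ray), 0 where there is no reading), "fx", "fy", "cx", "cy" (pixels), "world_to_cam" (4x4, takes a point from world to camera coordinates). Camera axes: x right, y down, z forward; pixel columns grow to the right and rows downward; lengths in m; the calibration is good to about 2 mm. A picture is of the moment at which its call begins.
- ctrl.close_job(): hands the job in; it is judged then, once.
The state is a dict: "clock": time; "joint_positions": joint angles; "joint_velocities": joint speeds; "effort": joint torques, N m; "position": TCP position; "orientation": TCP orientation; "ft_force": force on the tool from outside, world axes, zero at the start; "wrist_torque": the same for the moment, N m; "opening": finger opening in m; "grasp_force": force on a finger pad.
Only numpy, scipy, OpenCV 4.12 (cv2) and the standard library are available. Lean on these libraries where they do the work, as an engineer would, in place of code of your own. Each camera call takes 0.05 s, during which the arm holds its last target. There are 200 camera calls.

TASK

Pick up the rubber dust blower that lies to the right of the lamphouse, point its nozzle slantingly down into the round port on top of the lamphouse from a few centimetres away, hold it steady there for a good second to blow the port clean, and lay it back on the desk. Then fit the finned lamp module: lower its two pins through the port's entry slots, push it down against the spring until the flange is flush on the collar, and turn it clockwise (seen from above) the quarter turn to its stop. Finish while still holding it: keep the module pressed flush and at its stop, so that a colleague can tighten the clamp screw; leave the other things on the desk where they are.

Things in the scene. Friction and masses are not known exactly. Their poses are not given: they have to be found in the camera images.
- lamphouse: Lamphouse: grey box 126 x 100 mm, 72 mm high, fixed on the desk; the bright round collar on top (64 mm across) is the bayonet port, on the box's z axis. Origin at the centre of its underside, z up, x along the 126 mm side; on the +y side a round light exit tube sticks out 28 mm, on the collar's -y side a small clamp screw sticks out 17 mm. The box is solid but for the port.
- port (a point): Centre of the port's mouth, level with the collar's flat top, 80 mm above the desk; axes as the lamphouse. Bore 37 mm across. Two entry slots for the pins open from the top, half a turn apart (see slot). Under a 10 mm thick lip a groove leads from each slot clockwise (from above) to a solid stop, 80 degrees on.
- slot (a point): Middle of one entry slot at the collar's top, 21 mm from the port's centre, at 170 degrees counter-clockwise from the lamphouse's +x; the other is half a turn on, at 350 degrees. Slots are 10 mm wide and reach 24 mm from the port's axis. A pin at its stop lies on the lamphouse's +y or -y side of the axis.
- contact_ring (a joint): Spring contact ring down in the port: 0 when free, grows (m) as it is pushed down, 0.012 with the flange flush. The barrel's foot meets it 12 mm before flush; it pushes up with 4 N there, 10 N at flush. A turned module that is not pressed down springs up 3 mm until its pins meet the lip, which they can pass only at the slots.
- lamp_module: Lamp module, 65 mm high, 0.16 kg, standing on its barrel. Origin at the centre of the barrel's foot, z up. Barrel 34 mm across, 26 mm long, with a bevelled foot and two pins; black knurled flange 58 mm across, 26 to 31 mm high; finned metal heat sink 31 to 65 mm high, 30 mm wide along x (grip it across this), 46 mm along y, the fins lying along y. Half a turn makes no difference.
- pin (a point): Tip of one of the module's two bayonet pins: 22.5 mm from the axis along +y, 10 mm above the barrel's foot; the other points along -y. Pins are 6 mm thick. Pins over the slots: the module's x is 80 degrees counter-clockwise of the lamphouse's x. At the stop the two x axes are parallel.
- lamp_seat (a point): Centre of the underside of the lamp module's flange, 26 mm above the barrel's foot, axes as the module; it meets the port point when the module is flush.
- blower: Black rubber dust blower, 0.07 kg, lying on the desk: a bulb 55 mm thick with a thin nozzle, 105 mm long in all. Origin on the desk below its middle, z up; the nozzle points along its -y. The bulb yields: fingers closing along x stop at 32 mm.
- bulb (a point): Middle of the blower's bulb, where to grip it: 26 mm along +y and 27 mm above the blower's origin; axes as the blower. The bulb's firm core reaches 24 mm to each side of this along y, and 27 mm up and down.
- nozzle (a point): Tip of the blower's nozzle, 78 mm from the bulb's middle along the blower's -y, the way it blows; axes as the blower.
- objective_case: Black round screw-top canister with white lid, 47 mm in diameter, 60 mm high; bystander. Origin at the centre of its underside.
- dust_cap: The port's flat black dust cap with a low knob, 62 mm in diameter, 18 mm high, already taken off; bystander. Origin at the centre of its underside.
- hex_driver: T-handle hex driver, 162 x 85 x 17 mm, lying flat; bystander. Origin below its middle.
- petri_dish: Flat round clear dish with lid, 60 mm in diameter, 14 mm high; bystander. Origin at the centre of its underside.
- tweezers: Steel tweezers, 125 x 15 x 9 mm, lying flat near the desk's front edge; bystander. Origin below their middle.
There are look-alikes about, which are no part of the job. What is shaped like the lamp_module but red is not meant.

How it is judged:
On the way, in this order (a step that is already met when the one before it is completed fails the run):
1. the held blower's nozzle points down into the port from 1 to 8 cm, steady for a second (x of port in the frame of nozzle between -0.016 and 0.016 m and z of port in the frame of nozzle between -0.016 and 0.016 m and y of port in the frame of nozzle between -0.085 and -0.008 m and angle between the y axis of nozzle and the z axis of port, either way round below 1.15 rad and linear speed of blower below 0.03 m/s and contact force between the fingers and blower above 1 N), for 1 s.
2. the blower lies on the desk again, let go (height (world z) of bulb below 0.04 m and contact force between the fingers and blower below 0.1 N and linear speed of blower below 0.03 m/s), for 0.2 s.
3. the lamp module is pushed in at the entry slots, its pins below the lip (x of lamp_seat in the frame of port between -0.003 and 0.003 m and y of lamp_seat in the frame of port between -0.003 and 0.003 m and z of lamp_seat in the frame of port below 0.003 m and angle between the x axis of lamp_module and the x axis of lamphouse, either way round above 1.1 rad), for 0.1 s.
At the end, for the whole second after the job is handed in: The lamp module is in the port, its flange flush on the collar (within 1.5 mm, centred within 3 mm), turned clockwise to its stop (within 7 degrees), and the fingers are still holding it there against the spring; the blower lies on the desk, let go (all of step 2 and x of lamp_seat in the frame of port between -0.003 and 0.003 m and y of lamp_seat in the frame of port between -0.003 and 0.003 m and z of lamp_seat in the frame of port below 0.0015 m and angle between the x axis of lamp_module and the x axis of lamphouse, either way round below 0.12 rad and angle between the z axis of lamp_module and the z axis of lamphouse, either way round below 0.06 rad and contact force between the fingers and lamp_module above 1 N and linear speed of lamp_module below 0.02 m/s); the arm keeps its last pose, push and grip.
It fails at once if the lamp module is tipped over (angle between lamp_module's own z axis and vertical above 0.7 rad).
It fails at once if one of the bystanders (canister, dust cap, hex driver, dish, tweezers) is pushed more than 3 cm (distance of any of objective_case, dust_cap, hex_driver, petri_dish, tweezers from where it was at the start of the episode above 0.03 m).
It also fails if it takes over 64 s, if anything falls off the work surface, if the arm or the gripper's body presses on something with over 40 N, if the wrist force passes 120 N, or if a joint passes its speed limit or range.

## Working session

There is one attempt and no reset: what is moved stays moved. The work goes in short steps, Python scripts to look and compute and a tool call to move; the robot and the scene stay as the last step left them, time stands still between calls to the robot, and variables do not carry over. Pictures are saved under pics/ and viewed, at most 10 in all, crops included, and the job is handed in when it is done.

Besides the shell and the picture viewer there is one more tool, called after "Request:" by a JSON object that holds its "op" and its "data". send_rows: Moves the arm, as the interface text tells. Shift numbers are shares of 30 cm and turn numbers shares of 2 pi rad, none past 1 either way. Its arguments: {"type":"object","properties":{"targets":{"type":"array"},"squeeze":{"type":"number"}},"required":["targets"]}

```bash
mkdir -p pics; ls; cat > h.py <<'E'
import numpy as np, cv2
from cell import ctrl, eyes
def world(f,u,v,z=None,d=None):
    W=np.linalg.inv(f["world_to_cam"]); r=np.array([(u-f["cx"])/f["fx"],(v-f["cy"])/f["fy"],1.])
    o=W[:3,3]; D=W[:3,:3]@r
    if z is not None: return o+D*(z-o[2])/D[2]
    return o+D*d
def cloud(f):
    W=np.linalg.inv(f["world_to_cam"]); v,u=np.indices(f["depth"].shape); d=f["depth"]
    P=np.stack([(u-f["cx"])/f["fx"]*d,(v-f["cy"])/f["fy"]*d,d],-1)
    return P@W[:3,:3].T+W[:3,3]
def save(f,n,s=1.5): cv2.imwrite(f"pics/{n}.png",cv2.resize(f["color"][:,:,::-1],None,fx=s,fy=s,interpolation=cv2.INTER_CUBIC))
E
python3 - <<'E'
from h import *
import pickle
fs={n:eyes.grab_frame(n) for n in("scene","side","wrist")}
pickle.dump(fs,open("f0.pkl","wb"))
for n,f in fs.items(): save(f,n+"0"); print(n,f["fx"],np.round(np.linalg.inv(f["world_to_cam"]),3).tolist())
o=ctrl.get_obs(); print(o)
E
```

```text
pics
scene 425.04264827883026 [[-0.524, -0.389, 0.758, -0.478], [-0.852, 0.232, -0.47, 0.611], [0.008, -0.892, -0.453, 0.66], [0.0, 0.0, 0.0, 1.0]]
side 387.5810427401115 [[-0.994, -0.06, 0.089, 0.384], [-0.106, 0.416, -0.903, 0.994], [0.017, -0.907, -0.42, 0.531], [0.0, 0.0, 0.0, 1.0]]
wrist 293.05121680737284 [[0.356, -0.895, -0.27, 0.307], [-0.934, -0.341, -0.101, -0.605], [-0.002, 0.288, -0.957, 0.375], [0.0, 0.0, 0.0, 1.0]]
{'clock': 0.15, 'joint_positions': array([ 1.12419841,  0.57633429,  0.02483415,  1.43770301, -0.01497391,
        1.12895329, -0.05649789]), 'joint_velocities': array([-0.0002821 , -0.00355801,  0.00112395, -0.00316806, -0.00044333,
        0.00017673,  0.00152154]), 'effort': array([ 2.05142474e-03, -7.66270995e+01,  2.25188680e+00, -2.86184692e+01,
        1.53433165e-02,  9.83256090e-03,  3.94121003e-08]), 'position': array([ 0.23945865, -0.63077894,  0.24964773]), 'orientation': array([[ 9.34886748e-01,  3.54945798e-01, -4.98215651e-04],
       [ 3.54946140e-01, -9.34886096e-01,  1.10659830e-03],
       [-7.29924684e-05, -1.21138381e-03, -9.99999264e-01]]), 'ft_force': array([ 0.9544761 , -0.53252766,  0.21222541]), 'wrist_torque': array([-0.03226904,  0.05283683, -0.02349371]), 'grasp_force': 0.0, 'opening': 0.08534737165355008}
```

View pics/scene0.png

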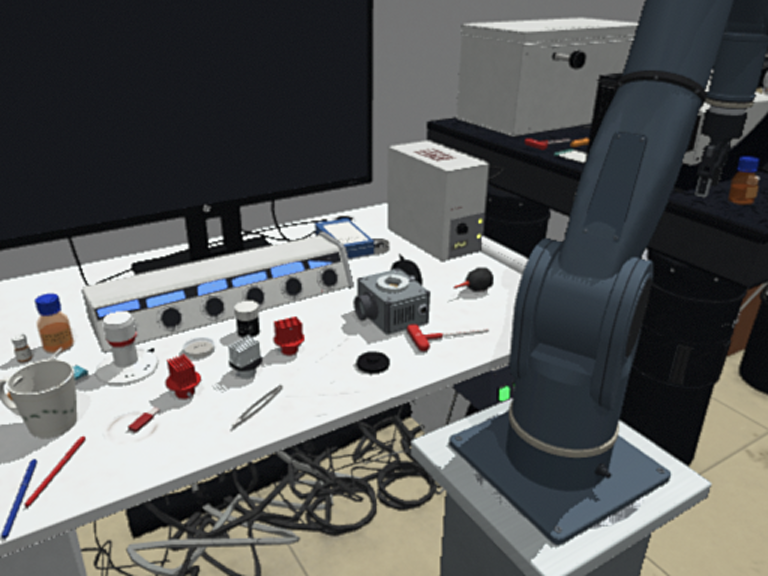

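View pics/side0.png

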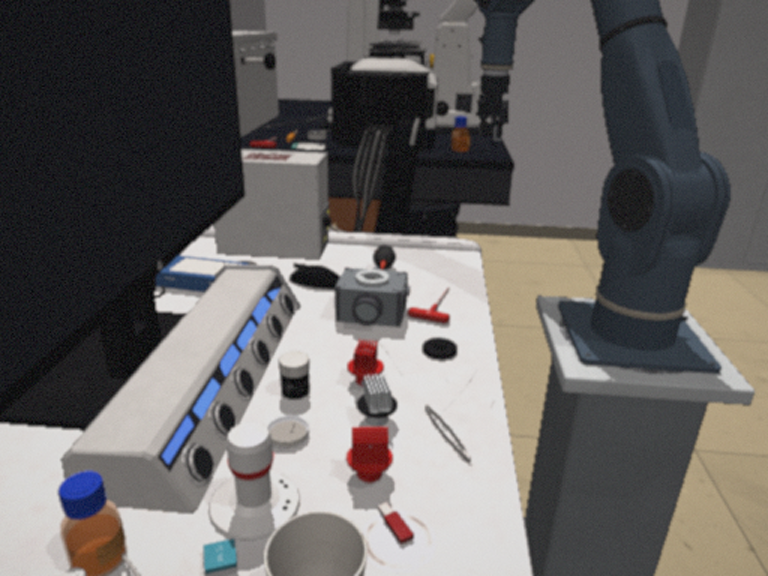

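The scene view shows the lamphouse collar at about (393,283), the blower at (475,282) with its nozzle pointing left, and the grey module at (245,355) between two red decoys. The side view agrees: collar (373,277), blower (385,256), module (376,395).

```bash
python3 - <<'E'
from h import *
import pickle
fs=pickle.load(open("f0.pkl","rb"))
for n,pts in {"scene":{"collar":(393,283,.08),"bulb":(480,279,.027),"noz":(457,287,.027),"mod":(245,344,.065),"can":(247,307,.06),"cap":(373,362,.01),"hexhead":(418,340,.01),"hextip":(487,331,.01),"redN":(290,322,.06),"dish":(199,346,.014)},"side":{"collar":(373,277,.08),"bulb":(385,254,.027),"noz":(383,267,.027),"mod":(375,384,.065)}}.items():
    f=fs[n]; C=cloud(f)
    for k,(u,v,z) in pts.items():
        u/=1.5;v/=1.5; print(n,k,np.round(world(f,u,v,z),3),np.round(C[int(v),int(u)],3))
# cloud pieces from both
for n in("scene","side"):
    C=cloud(fs[n]); g=fs[n]["color"].astype(int)
    for nm,c,r in(("collar",world(fs["scene"],393/1.5,283/1.5,.08),.05),("mod",world(fs["scene"],245/1.5,344/1.5,.065),.05)):
        m=(np.hypot(*(C[...,:2]-c[:2]).transpose(2,0,1))<r)&(C[...,2]>.03)
        print(n,nm,m.sum(),np.round(np.percentile(C[m],[2,50,98],axis=0),3).tolist())
E
```

```text
scene collar [ 0.483 -0.025  0.08 ] [ 0.51  -0.043  0.066]
scene bulb [ 0.488 -0.262  0.027] [ 0.461 -0.238  0.045]
scene noz [ 0.483 -0.193  0.027] [ 0.487 -0.194  0.026]
scene mod [0.441 0.308 0.065] [0.443 0.308 0.066]
scene can [0.574 0.253 0.06 ] [0.577 0.254 0.061]
scene cap [0.349 0.103 0.01 ] [0.345 0.108 0.015]
scene hexhead [ 0.369 -0.011  0.01 ] [ 0.362 -0.002  0.019]
scene hextip [ 0.327 -0.147  0.01 ] [ 0.338 -0.155  0.004]
scene redN [0.479 0.206 0.06 ] [0.479 0.206 0.062]
scene dish [0.558 0.358 0.014] [0.561 0.359 0.015]
side collar [ 0.487 -0.019  0.08 ] [ 0.491 -0.044  0.071]
side bulb [ 0.485 -0.274  0.027] [ 0.484 -0.233  0.044]
side noz [ 0.483 -0.195  0.027] [ 0.484 -0.195  0.027]
side mod [0.447 0.315 0.065] [0.447 0.315 0.065]
scene collar 419 [[0.44, -0.07, 0.062], [0.479, -0.022, 0.073], [0.522, 0.022, 0.082]]
scene mod 377 [[0.421, 0.286, 0.03], [0.436, 0.314, 0.052], [0.46, 0.336, 0.066]]
side collar 413 [[0.439, -0.069, 0.061], [0.482, -0.013, 0.071], [0.527, 0.023, 0.08]]
side mod 477 [[0.422, 0.291, 0.03], [0.445, 0.324, 0.052], [0.468, 0.338, 0.065]]
```

```bash
cat >> h.py <<'E'
from scipy.spatial.transform import Rotation as Rn
def Rdown(yaw):  # tool pointing down, tool x at yaw
    x=np.array([np.cos(yaw),np.sin(yaw),0]); z=np.array([0,0,-1.]); return np.stack([x,np.cross(z,x),z],1)
def plan(p,R,o=None):
    o=o or ctrl.get_obs(); R0=o["orientation"]
    s=R0.T@(np.array(p)-o["position"])/.3; t=Rn.from_matrix(R0.T@R).as_rotvec()/(2*np.pi)
    print("row",np.round(s,4),np.round(t,4),"rows needed",round(max(np.linalg.norm(s)*6,np.linalg.norm(t)*360/8.59),1)); return s,t
E
python3 - <<'E'
from h import *
plan([.485,-.25,.22],Rdown(np.pi/2))
E
```

```text
row [ 1.2157 -0.896   0.0998] [-2.000e-04 -1.000e-04 -1.922e-01] rows needed 9.1
```

Request:
{"op": "send_rows", "data": {"targets": [[-1,0.97,-0.717,0.08,0,0,-0.1538],[-1,0.97,-0.717,0.08,0,0,-0.1538],[-1,0.97,-0.717,0.08,0,0,-0.1538],[-1,0.97,-0.717,0.08,0,0,-0.1538],[-1,0.97,-0.717,0.08,0,0,-0.1538],[-1,0.97,-0.717,0.08,0,0,-0.1538],[-1,0.97,-0.717,0.08,0,0,-0.1538],[-1,0.97,-0.717,0.08,0,0,-0.1538]]}}

```text
clock: 0.95
position: [0.4385, -0.321, 0.2262]
orientation: [[0.23, 0.973, 0.001], [0.973, -0.23, 0.003], [0.003, 0.001, -1.0]]
ft_force: [1.2, -0.2, 0.4]
opening: 0.0853
grasp_force: 0.0
```

```bash
python3 - <<'E'
from h import *
plan([.485,-.25,.22],Rdown(np.pi/2))
E
```

```text
row [0.2658 0.0966 0.0215] [ 0.0002 -0.0005 -0.0369] rows needed 1.7
```

Request:
{"op": "send_rows", "data": {"targets": [[-1,0.266,0.097,0.022,0,0,-0.037],[-1,0.266,0.097,0.022,0,0,-0.037],[-1,0.266,0.097,0.022,0,0,-0.037],[-1,0.266,0.097,0.022,0,0,-0.037]]}}

```text
clock: 1.35
position: [0.4826, -0.2561, 0.2194]
orientation: [[0.009, 1.0, -0.001], [1.0, -0.009, 0.0], [0.0, -0.001, -1.0]]
ft_force: [-0.6, 0.2, -0.3]
opening: 0.0855
grasp_force: 0.0
```

```bash
python3 - <<'E'
from h import *
import pickle
f=eyes.grab_frame("wrist"); pickle.dump(f,open("f1.pkl","wb")); save(f,"w1")
o=ctrl.get_obs(); print(o["clock"],o["position"],o["joint_positions"])
E
```

```text
1.4 [ 0.48200146 -0.25712618  0.21948657] [ 0.64344059  0.4297016  -0.34587753  1.81403532  0.17818313  0.92894916
  0.20828322]
```

View pics/w1.png

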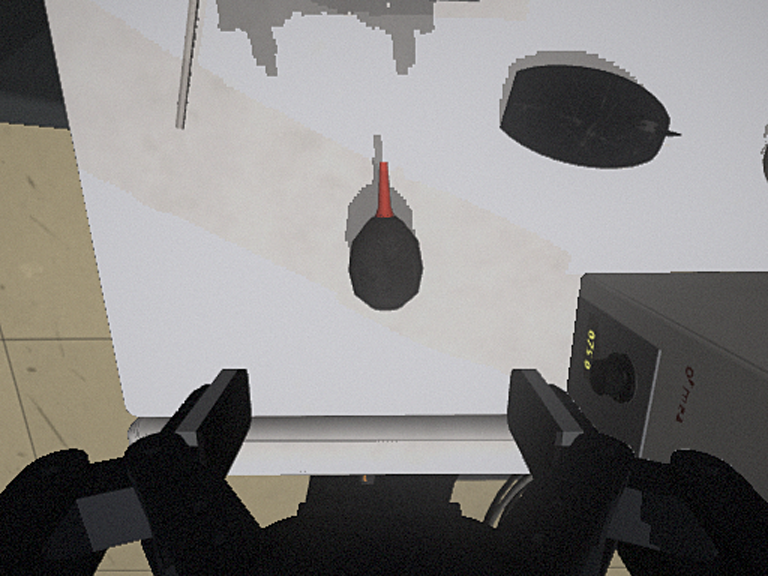

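The wrist view shows the blower: bulb outline centred at about (386,263), red nozzle tip at (384,163), nozzle pointing almost exactly along world +y.

```bash
python3 - <<'E'
from h import *
import pickle
f=pickle.load(open("f1.pkl","rb")); C=cloud(f)
g=f["color"]; hsv=cv2.cvtColor(g,cv2.COLOR_RGB2HSV)
red=((hsv[...,1]>120)&(C[...,2]>.005)&(C[...,1]<-.12)&(abs(C[...,0]-.485)<.05))
P=C[red]; print(red.sum(),P[P[:,1].argmax()],P.mean(0))
b=(C[...,2]>.012)&(g.max(2)<110)&(np.hypot(C[...,0]-.485,C[...,1]+.25)<.07)&~red
P=C[b]; print(b.sum(),np.percentile(P,[1,50,99],axis=0).round(4).tolist())
for u,v in((386,263),(385,215),(385,162)): print(np.round(world(f,u/1.5,v/1.5,.027),4), np.round(C[int(v/1.5),int(u/1.5)],4))
E
```

```text
4814 [ 0.48244477 -0.18295578  0.34472504] [ 0.47051923 -0.23999033  0.26898042]
34234 [[0.4165, -0.2709, 0.0404], [0.4902, -0.2454, 0.273], [0.5521, -0.2232, 0.2984]]
[ 0.4871 -0.2554  0.027 ] [ 0.4863 -0.2486  0.0556]
[ 0.4864 -0.2202  0.027 ] [ 0.4857 -0.219   0.0346]
[ 0.4866 -0.1838  0.027 ] [ 0.4858 -0.1838  0.0321]
```

```bash
python3 - <<'E'
from h import *
plan([.487,-.262,.10],Rdown(np.pi/2))
plan([.487,-.262,.027],Rdown(np.pi/2))
E
```

```text
row [-0.0159  0.0172  0.3983] [-0.0002  0.0001 -0.0018] rows needed 2.4
row [-0.0158  0.0175  0.6416] [-0.0002  0.0001 -0.0018] rows needed 3.9
```

Request:
{"op": "send_rows", "data": {"targets": [[-1,-0.016,0.017,0.4,0,0,-0.002],[-1,-0.016,0.017,0.4,0,0,-0.002],[-1,-0.016,0.017,0.4,0,0,-0.002],[-1,-0.016,0.0175,0.6416,0,0,-0.002],[-1,-0.016,0.0175,0.6416,0,0,-0.002],[-1,-0.016,0.0175,0.6416,0,0,-0.002],[-1,-0.016,0.0175,0.6416,0,0,-0.002]]}}

```text
clock: 2.1
position: [0.4874, -0.2623, 0.0276]
orientation: [[-0.001, 1.0, -0.001], [1.0, 0.001, -0.001], [-0.001, -0.001, -1.0]]
ft_force: [0.5, -0.2, 0.6]
opening: 0.0855
grasp_force: 0.0
```

Request:
{"op": "send_rows", "data": {"targets": [[1,0,0,0,0,0,0],[1,0,0,0,0,0,0],[1,0,0,0,0,0,0],[1,0,0,0,0,0,0],[1,0,0,0,0,0,0],[1,0,0,0,0,0,0],[1,0,0,0,0,0,0],[1,0,0,0,0,0,0]], "squeeze": 40}}

```text
clock: 2.9
position: [0.4882, -0.2613, 0.0281]
orientation: [[-0.003, 1.0, 0.001], [1.0, 0.003, -0.001], [-0.001, 0.001, -1.0]]
ft_force: [-0.7, 0.2, 7.4]
opening: 0.0315
grasp_force: 39.9
```

Request:
{"op": "send_rows", "data": {"targets": [[1,0,0,-0.15,0,0,0],[1,0,0,-0.3,0,0,0],[1,0.1,0,-0.45,0,-0.024,0],[1,0.2,0,-0.5,0,-0.048,0],[1,0.3,-0.005,-0.5,0,-0.072,0],[1,0.4,-0.01,-0.48,0,-0.0972,0],[1,0.467,-0.013,-0.43,0,-0.0972,0],[1,0.467,-0.013,-0.417,0,-0.0972,0]]}}

```text
clock: 3.7
position: [0.4847, -0.1172, 0.1525]
orientation: [[-0.005, 1.0, 0.008], [0.818, 0.008, -0.575], [-0.575, 0.004, -0.818]]
ft_force: [0.2, -0.3, -1.6]
opening: 0.0315
grasp_force: 40.0
```

```bash
python3 - <<'E'
from h import *
import pickle
f=eyes.grab_frame("wrist"); s=eyes.grab_frame("side");c=eyes.grab_frame("scene"); pickle.dump((f,s,c),open("f2.pkl","wb"))
im=np.hstack([cv2.resize(x["color"][100:292,100:400],None,fx=1.33,fy=1.33) for x in(s,c)])
im2=np.vstack([cv2.resize(f["color"],(512,384))]); 
H=np.zeros((384+im.shape[0],im.shape[1],3),np.uint8); H[:384,:512]=im2; H[384:]=im
cv2.imwrite("pics/m2.png",cv2.resize(H[:,:,::-1],None,fx=.9,fy=.9))
o=ctrl.get_obs(); print(o["clock"],o["position"],o["orientation"].round(3).tolist(),o["joint_positions"],o["opening"])
E
```

```text
3.85 [ 0.48377672 -0.11779734  0.15139134] [[-0.01, 1.0, 0.004], [0.819, 0.01, -0.573], [-0.573, -0.002, -0.819]] [-0.26918178  0.52941027  0.01805615  2.10625942  0.80981192  0.85882497
 -0.89365895] 0.031536573201330735
```

View pics/m2.png

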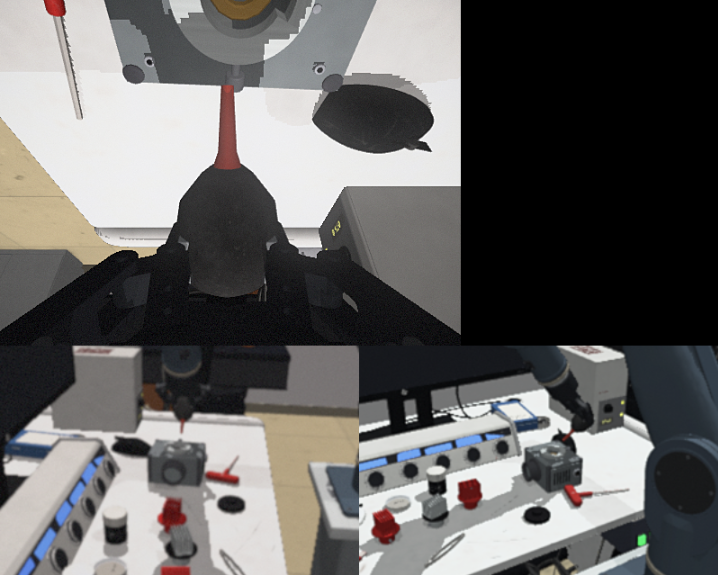

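The blower is held tilted with its nozzle pointing toward the port: nozzle tip at about (229,85), and the bore partly visible at the top near (237,8). Now I'll fit the port centre and the nozzle line.

```bash
cat >> h.py <<'E'
from scipy.optimize import least_squares
def circ(P,r=None):
    f=(lambda q:np.hypot(P[:,0]-q[0],P[:,1]-q[1])-(r or q[2])); q=least_squares(f,[*P[:,:2].mean(0),r or .03],loss="soft_l1",f_scale=.001).x
    return q
E
python3 - <<'E'
from h import *
import pickle
fs=pickle.load(open("f0.pkl","rb")); f,s,c=pickle.load(open("f2.pkl","rb"))
for n,F in(("scene",fs["scene"]),("side",fs["side"]),("wrist",f)):
    C=cloud(F); m=(abs(C[...,2]-.08)<.004)&(np.hypot(C[...,0]-.483,C[...,1]+.022)<.045)
    P=C[m]; q=P.mean(0)
    # outer contour: convex hull of collar-top points
    h=cv2.convexHull(P[:,:2].astype(np.float32))[:,0]
    print(n,m.sum(),q.round(4),P[:,2].mean().round(4),circ(h,.032).round(4),circ(h).round(4))
C=cloud(f); hsv=cv2.cvtColor(f["color"],cv2.COLOR_RGB2HSV)
m=(hsv[...,1]>100)&((hsv[...,0]<8)|(hsv[...,0]>172))&(C[...,2]>.09)&(C[...,2]<.18)&(abs(C[...,0]-.484)<.03)
P=C[m]; u,sv,vt=np.linalg.svd(P-P.mean(0),full_matrices=False); d=vt[0]*np.sign(vt[0,1])
print("noz",m.sum(),d.round(3),P[P[:,1].argmax()].round(4),P[P[:,1].argmin()].round(4))
E
```

```text
scene 137 [ 0.4884 -0.0259  0.0795] 0.0795 [ 0.4891 -0.0271  0.032 ] [ 0.489  -0.0276  0.033 ]
side 131 [ 0.4906 -0.025   0.0783] 0.0783 [ 0.491  -0.0254  0.032 ] [ 0.4911 -0.0255  0.032 ]
wrist 6172 [ 0.4894 -0.0439  0.0814] 0.0814 [ 0.49   -0.0348  0.032 ] [ 0.4898 -0.0353  0.0315]
noz 1630 [-0.006  0.776 -0.631] [ 0.4829 -0.0521  0.1117] [ 0.4775 -0.0829  0.1299]
```

Request:
{"op": "send_rows", "data": {"targets": [[1,0,0.023,0.023,0,0,0],[1,0,0.023,0.023,0,0,0],[1,0,0.023,0.023,0,0,0],[1,0,0.023,0.023,0,0,0],[1,0,0.023,0.023,0,0,0],[1,0,0.023,0.023,0,0,0],[1,0,0.023,0.023,0,0,0],[1,0,0.023,0.023,0,0,0]]}}

```text
clock: 4.65
position: [0.4904, -0.1248, 0.1467]
orientation: [[-0.003, 1.0, 0.002], [0.819, 0.003, -0.573], [-0.573, 0.0, -0.819]]
ft_force: [-0.4, -0.4, -0.5]
opening: 0.0317
grasp_force: 40.0
```

```bash
python3 - <<'E'
from h import *
o=ctrl.get_obs();p=o["position"];R=o["orientation"]; print(p,R.T@(np.array([.490,-.026,.08])-p)-[.078,0,0],o["joint_velocities"].round(3))
E
```

```text
[ 0.490378   -0.12481808  0.1467144 ] [ 4.12139019e-02 -3.74760317e-05 -2.00295001e-03] [-0.002  0.002  0.002  0.    -0.001  0.    -0.   ]
```

Request:
{"op": "send_rows", "data": {"targets": [[1,0,0,0,0,0,0],[1,0,0,0,0,0,0],[1,0,0,0,0,0,0],[1,0,0,0,0,0,0],[1,0,0,0,0,0,0],[1,0,0,0,0,0,0],[1,0,0,0,0,0,0],[1,0,0,0,0,0,0]]}}

```text
clock: 5.45
position: [0.4904, -0.1249, 0.1467]
orientation: [[-0.003, 1.0, 0.002], [0.819, 0.003, -0.573], [-0.573, -0.0, -0.819]]
ft_force: [-0.9, -0.5, 0.4]
opening: 0.0315
grasp_force: 40.0
```

Request:
{"op": "send_rows", "data": {"targets": [[1,0,0,0,0,0,0],[1,0,0,0,0,0,0],[1,0,0,0,0,0,0],[1,0,0,0,0,0,0],[1,0,0,0,0,0,0],[1,0,0,0,0,0,0],[1,0,0,0,0,0,0],[1,0,0,0,0,0,0]]}}

```text
clock: 6.25
position: [0.4904, -0.1249, 0.1467]
orientation: [[-0.003, 1.0, 0.002], [0.819, 0.003, -0.573], [-0.573, 0.0, -0.819]]
ft_force: [-1.1, 0.4, -1.4]
opening: 0.0317
grasp_force: 40.0
```

```bash
python3 - <<'E'
from h import *
f=eyes.grab_frame("wrist");C=cloud(f); hsv=cv2.cvtColor(f["color"],cv2.COLOR_RGB2HSV)
m=(hsv[...,1]>100)&((hsv[...,0]<8)|(hsv[...,0]>172))&(C[...,2]>.09)&(C[...,2]<.18)&(abs(C[...,0]-.49)<.03)
P=C[m]; P=P[np.argsort(P[:,1])]; n=len(P)
a,b=np.median(P[:n//4],0),np.median(P[-n//4:],0); d=(b-a)/np.linalg.norm(b-a)
t=P[-20:].mean(0); g=np.array([.49,-.026,.08])-t
print(n,d.round(3),t.round(4),"along",g@d,"perp",(g-(g@d)*d).round(4))
plan([.488,-.262,.16],Rdown(np.pi/2)); plan([.488,-.262,.029],Rdown(np.pi/2)); 
E
```

```text
1643 [-0.004  0.775 -0.632] [ 0.4889 -0.0601  0.1061] along 0.04290696371197329 perp [0.0012 0.0008 0.001 ]
row [-0.3999 -0.0095  0.2257] [0.0002 0.0972 0.0005] rows needed 4.1
row [-0.1495 -0.0096  0.5835] [0.0002 0.0972 0.0005] rows needed 4.1
```

Request:
{"op": "send_rows", "data": {"targets": [[1,-0.15,0,0.05,0,0.02,0],[1,-0.3,-0.005,0.13,0,0.045,0],[1,-0.4,-0.01,0.226,0,0.07,0.0005],[1,-0.4,-0.01,0.226,0,0.0972,0.0005],[1,-0.32,-0.01,0.34,0,0.0972,0.0005],[1,-0.23,-0.01,0.47,0,0.0972,0.0005],[1,-0.16,-0.01,0.568,0,0.0972,0.0005],[1,-0.16,-0.01,0.568,0,0.0972,0.0005]]}}

```text
clock: 7.1
position: [0.4853, -0.2629, 0.0306]
orientation: [[0.003, 1.0, -0.004], [1.0, -0.003, 0.003], [0.003, -0.004, -1.0]]
ft_force: [0.2, 0.2, -0.3]
opening: 0.0315
grasp_force: 40.2
```

```bash
python3 - <<'E'
from h import *
plan([.488,-.262,.0285],Rdown(np.pi/2)); 
E
```

```text
row [0.0029 0.009  0.0071] [-0.0007 -0.0004 -0.0004] rows needed 0.1
```

Request:
{"op": "send_rows", "data": {"targets": [[1,0,0,0.008,0,0,0],[1,0,0,0.008,0,0,0],[1,0,0,0.008,0,0,0],[1,0,0,0.008,0,0,0]]}}

```text
clock: 7.5
position: [0.4886, -0.2616, 0.0335]
orientation: [[-0.002, 1.0, 0.003], [1.0, 0.002, -0.001], [-0.001, 0.003, -1.0]]
ft_force: [0.7, 1.0, -0.8]
opening: 0.0313
grasp_force: 40.2
```

Request:
{"op": "send_rows", "data": {"targets": [[1,0,0,0.016,0,0,0],[1,0,0,0.016,0,0,0],[1,0,0,0.016,0,0,0],[1,0,0,0.016,0,0,0],[1,0,0,0.016,0,0,0]]}}

```text
clock: 8.0
position: [0.4882, -0.2618, 0.0275]
orientation: [[-0.001, 1.0, 0.001], [1.0, 0.001, 0.0], [0.0, 0.001, -1.0]]
ft_force: [1.5, 0.6, 2.2]
opening: 0.0318
grasp_force: 40.2
```

Down on the desk; release, then rise.

Request:
{"op": "send_rows", "data": {"targets": [[0.3,0,0,0,0,0,0],[0,0,0,0,0,0,0],[-0.5,0,0,0,0,0,0],[-1,0,0,0,0,0,0],[-1,0,0,0,0,0,0],[-1,0,0,0,0,0,0],[-1,0,0,0,0,0,0],[-1,0,0,0,0,0,0]]}}

```text
clock: 8.8
position: [0.4878, -0.2619, 0.0274]
orientation: [[-0.0, 1.0, 0.001], [1.0, 0.0, 0.0], [0.0, 0.001, -1.0]]
ft_force: [-0.4, 0.8, 0.9]
opening: 0.0854
grasp_force: 0.0
```

Request:
{"op": "send_rows", "data": {"targets": [[-1,0,0,-0.1,0,0,0],[-1,0,0,-0.25,0,0,0],[-1,0,0,-0.4,0,0,0],[-1,0,0,-0.55,0,0,0],[-1,0.1,0,-0.7,0,0,0],[-1,0.2,0,-0.75,0,0,0],[-1,0.35,0,-0.75,0,0,0],[-1,0.45,0,-0.75,0,0,0]]}}

```text
clock: 9.6
position: [0.4876, -0.1242, 0.2535]
orientation: [[-0.002, 1.0, 0.003], [1.0, 0.002, 0.0], [0.0, 0.003, -1.0]]
ft_force: [0.3, 1.0, 0.2]
opening: 0.0854
grasp_force: 0.0
```

```bash
python3 - <<'E'
from h import *
f=eyes.grab_frame("side"); C=cloud(f); m=(np.hypot(C[...,0]-.487,C[...,1]+.26)<.07)&(C[...,2]>.012)
print(m.sum(),np.percentile(C[m],[2,50,98],axis=0).round(3).tolist())
plan([.485,-.085,.25],Rdown(np.pi/2)); print(ctrl.get_obs()["position"])
E
```

```text
199 [[0.464, -0.27, 0.015], [0.486, -0.234, 0.037], [0.512, -0.201, 0.052]]
row [ 0.1144 -0.0082  0.0114] [ 0.0004 -0.0004  0.0011] rows needed 0.7
[ 0.48769887 -0.1192975   0.25334882]
```

Request:
{"op": "send_rows", "data": {"targets": [[-1,0.18,0,0.01,0,0,0],[-1,0.18,0,0.01,0,0,0],[-1,0.18,0,0.01,0,0,0],[-1,0.18,0,0.01,0,0,0],[-1,0.18,0,0.01,0,0,0]]}}

```text
clock: 10.15
position: [0.4875, -0.0744, 0.2493]
orientation: [[0.002, 1.0, 0.001], [1.0, -0.002, -0.0], [-0.0, 0.001, -1.0]]
ft_force: [-0.4, -0.8, 0.5]
opening: 0.0854
grasp_force: 0.0
```

```bash
python3 - <<'E'
from h import *
import pickle
f=eyes.grab_frame("wrist"); pickle.dump(f,open("f3.pkl","wb")); o=ctrl.get_obs(); print(o["position"],o["joint_positions"].round(2))
C=cloud(f); m=(abs(C[...,2]-.0805)<.004)&(np.hypot(C[...,0]-.49,C[...,1]+.026)<.045)
print(m.sum(),C[m].mean(0),np.percentile(C[m][:,2],[5,50,95]))
h=cv2.convexHull(C[m][:,:2].astype(np.float32))[:,0]; print(circ(h).round(4))
c=f["color"][60:300,106:426]; cv2.imwrite("pics/w3.png",cv2.resize(c[:,:,::-1],None,fx=2.5,fy=2.5,interpolation=cv2.INTER_CUBIC))
E
```

```text
[ 0.48748654 -0.07427747  0.24927862] [ 0.37  0.33 -0.42  1.9   0.16  0.95 -0.13]
2256 [ 0.48981694 -0.02782115  0.08159734] [0.08008965 0.08170739 0.08289934]
[ 0.49   -0.0284  0.0326]
```

View pics/w3.png

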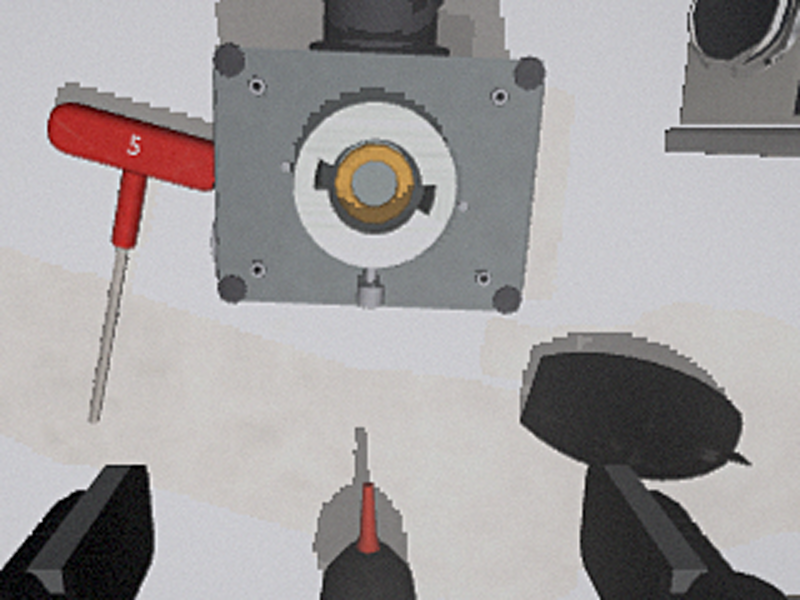

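The overhead view shows the lamphouse from above. The white collar is centred near crop (375,185), with the entry slots at (325,176) and (427,197). The exit tube is at the top (+y) and the clamp screw at the bottom, so the box yaw is only about -2°.

```bash
python3 - <<'E'
from h import *
import pickle
f=pickle.load(open("f3.pkl","rb")); g=f["color"]; hsv=cv2.cvtColor(g,cv2.COLOR_RGB2HSV)
C=cloud(f); near=np.hypot(C[...,0]-.49,C[...,1]+.028)<.04
white=((g.min(2)>165)&near).astype(np.uint8)
cs,_=cv2.findContours(white,cv2.RETR_EXTERNAL,cv2.CHAIN_APPROX_NONE); c=max(cs,key=cv2.contourArea)[:,0]
hull=cv2.convexHull(c)[:,0]
P=np.array([world(f,u,v,.08) for u,v in hull]); print("outer",circ(P),len(P))
q=circ(P)
# inner hole: dark points inside
hole=np.zeros_like(white); cv2.drawContours(hole,[c.reshape(-1,1,2)],-1,1,-1); dark=((hole==1)&(white==0))
v,u=np.nonzero(dark); P=np.array([world(f,a,b,.08) for a,b in zip(u,v)]); r=np.hypot(*(P[:,:2]-q[:2]).T); th=np.degrees(np.arctan2(*(P[:,:2]-q[:2]).T[::-1]))
for lo,hi in((-60,40),(120,240)):
    t=(th-lo)%360+lo; m=(r>.0200)&(r<.0245)&(t>lo)&(t<hi); print("slot",m.sum(),P[m].mean(0).round(4),np.median(t[m]),t[m].mean())
k=[(229,60),(528,72),(506,298),(232,289)]
K=np.array([world(f,106+a/2.5,60+b/2.5,.074) for a,b in k]); print(K.round(4).tolist(),K.mean(0)); 
for i,j in((0,1),(3,2),(3,0),(2,1)): d=K[j]-K[i]; print(np.degrees(np.arctan2(d[1],d[0])),np.linalg.norm(d))
E
```

```text
outer [ 0.48975545 -0.02739575  0.03200541] 37
slot 52 [ 0.5112 -0.0319  0.08  ] -12.06739096116491 -11.91332356176158
slot 53 [ 0.4684 -0.0223  0.08  ] 166.55097074008657 166.75056931870975
[[0.4341, 0.02, 0.074], [0.5493, 0.0156, 0.074], [0.5457, -0.074, 0.074], [0.4304, -0.0701, 0.074]] [ 0.48987623 -0.02713491  0.074     ]
-2.178252066820061 0.11530002126263168
-1.9538108985729723 0.11533261383439994
87.69237169733671 0.09018125634205867
87.71196686302909 0.08972940707549897
```

Request:
{"op": "send_rows", "data": {"targets": [[-1,0.95,-0.12,0,0,0,0],[-1,0.95,-0.12,0,0,0,0],[-1,0.95,-0.12,0,0,0,0],[-1,0.95,-0.12,0,0,0,0],[-1,0.95,-0.12,0,0,0,0],[-1,0.95,-0.12,0,0,0,0],[-1,0.95,-0.12,0,0,0,0],[-1,0.95,-0.12,0,0,0,0]]}}

```text
clock: 11.0
position: [0.4516, 0.2119, 0.2491]
orientation: [[-0.001, 1.0, 0.001], [1.0, 0.001, -0.0], [-0.0, 0.001, -1.0]]
ft_force: [0.3, 0.2, -0.1]
opening: 0.0854
grasp_force: 0.0
```

Request:
{"op": "send_rows", "data": {"targets": [[-1,0.16,-0.02,0,0,0,0],[-1,0.16,-0.02,0,0,0,0],[-1,0.16,-0.02,0,0,0,0],[-1,0.16,-0.02,0,0,0,0],[-1,0.16,-0.02,0,0,0,0]]}}

```text
clock: 11.5
position: [0.446, 0.2583, 0.2493]
orientation: [[0.002, 1.0, 0.001], [1.0, -0.002, -0.001], [-0.001, 0.001, -1.0]]
ft_force: [-0.2, -0.1, 0.0]
opening: 0.0857
grasp_force: 0.0
```

```bash
python3 - <<'E'
from h import *
import pickle
f=eyes.grab_frame("wrist"); pickle.dump(f,open("f4.pkl","wb")); o=ctrl.get_obs(); print(o["position"],o["joint_positions"].round(2))
cv2.imwrite("pics/w4.png",cv2.resize(f["color"][:300,50:462][:,:,::-1],None,fx=1.9,fy=1.9,interpolation=cv2.INTER_CUBIC))
E
```

```text
[0.44593704 0.25851293 0.24932563] [-0.24  0.37 -0.52  1.84  0.22  0.98 -0.85]
```

View pics/w4.png

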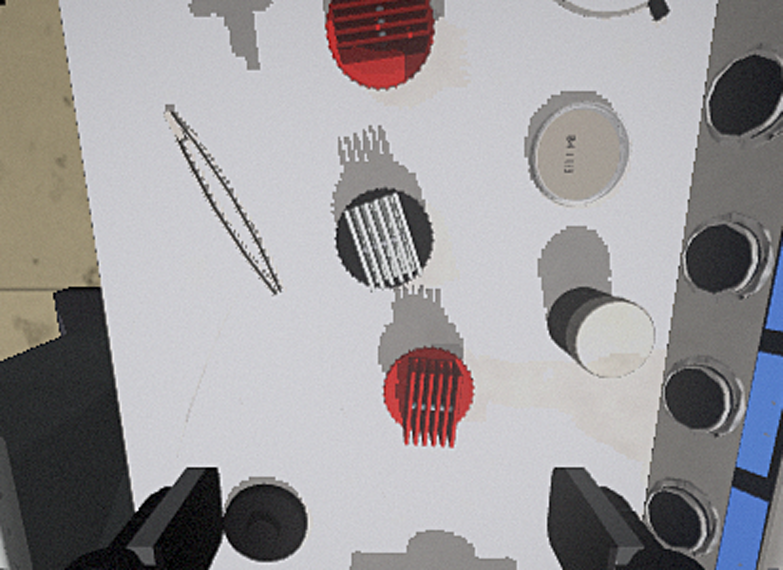

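The grey-finned module on its black flange is centred at about (384,240). Its fins tilt some 12° off vertical in the image, and a red decoy stands 10 cm below it at (428,395). There is room for the fingers.

```bash
cat >> h.py <<'E'
def module(f,c0,zb=0.):
    C=cloud(f); g=f["color"]; near=np.hypot(C[...,0]-c0[0],C[...,1]-c0[1])<.045
    m=near&(C[...,2]>zb+.058)&(C[...,2]<zb+.075)
    m=cv2.morphologyEx(m.astype(np.uint8),cv2.MORPH_CLOSE,np.ones((7,7)))
    v,u=np.nonzero(m); P=np.array([world(f,a,b,zb+.065)[:2] for a,b in zip(u,v)])*1000
    print("top",len(P),cv2.minAreaRect(P.astype(np.float32)))
    m=near&(C[...,2]>zb+.02)&(C[...,2]<zb+.040)
    v,u=np.nonzero(m); P=np.array([world(f,a,b,zb+.031) for a,b in zip(u,v)])
    h=P[cv2.convexHull(P[:,:2].astype(np.float32),returnPoints=False)[:,0]]
    print("flange",len(P),circ(h).round(4),circ(h,.029).round(4),C[m][:,2].mean())
E
python3 - <<'E'
from h import *
import pickle
f=pickle.load(open("f4.pkl","rb")); o=ctrl.get_obs(); c0=world(f,50+384/1.9,240/1.9,.031); print(c0); module(f,c0)
g=cv2.cvtColor(f["color"],cv2.COLOR_RGB2GRAY); u0,v0=int(50+384/1.9),int(240/1.9)
for zb in (.062,):
    C=cloud(f); m=(np.hypot(C[...,0]-c0[0],C[...,1]-c0[1])<.04)&(g>140)&(C[...,2]>.05)
    n,l,s,ce=cv2.connectedComponentsWithStats(m.astype(np.uint8))
    for i in range(1,n):
        if s[i,4]>40:
            v,u=np.nonzero(l==i); P=np.array([world(f,a,b,.065)[:2] for a,b in zip(u,v)],np.float32); d=cv2.fitLine(P,cv2.DIST_HUBER,0,.01,.01).ravel(); print(s[i,4],np.degrees(np.arctan2(d[1],d[0]))%180,P.mean(0))
E
```

```text
[0.44503245 0.31018761 0.031     ]
top 1310 ((444.75042724609375, 310.8302001953125), (30.02953338623047, 46.01423263549805), 18.743358612060547)
flange 1230 [0.4448 0.3109 0.0293] [0.4448 0.311  0.029 ] 0.03401108452999206
320 109.09229 [0.4472258 0.3118474]
97 108.860214 [0.45769417 0.31523776]
198 107.16842 [0.43426418 0.30757993]
```

```bash
python3 - <<'E'
from h import *
plan([.4448,.3109,.13],Rdown(np.radians(108.7)))
plan([.4448,.3109,.053],Rdown(np.radians(108.7)))
E
```

```text
row [ 0.1749 -0.0045  0.3976] [ 0.0001  0.0001 -0.0522] rows needed 2.6
row [ 0.1751 -0.0048  0.6543] [ 0.0001  0.0001 -0.0522] rows needed 4.1
```

Request:
{"op": "send_rows", "data": {"targets": [[-1,0.175,-0.0045,0.1,0,0,-0.0522],[-1,0.175,-0.0045,0.2,0,0,-0.0522],[-1,0.175,-0.0045,0.3,0,0,-0.0522],[-1,0.175,-0.0045,0.3976,0,0,-0.0522],[-1,0.175,-0.0045,0.3976,0,0,-0.0522],[-1,0.175,-0.0045,0.3976,0,0,-0.0522]]}}

```text
clock: 12.15
position: [0.4444, 0.3122, 0.1305]
orientation: [[-0.322, 0.947, 0.0], [0.947, 0.322, -0.0], [-0.001, 0.0, -1.0]]
ft_force: [0.3, 0.3, 1.0]
opening: 0.0855
grasp_force: 0.0
```

```bash
python3 - <<'E'
from h import *
import pickle
plan([.4448,.3109,.053],Rdown(np.radians(108.7)))
f=eyes.grab_frame("wrist"); pickle.dump(f,open("f5.pkl","wb")); module(f,(.4448,.3109)); 
E
```

```text
row [-0.0043 -0.      0.2583] [0.     0.0001 0.0002] rows needed 1.6
top 2815 ((444.6562194824219, 311.69036865234375), (30.16208839416504, 47.58311080932617), 18.8439998626709)
flange 2283 [0.4448 0.3111 0.0297] [0.4447 0.3114 0.029 ] 0.034000686629235874
```

Request:
{"op": "send_rows", "data": {"targets": [[-1,-0.004,0,0.08,0,0,0],[-1,-0.004,0,0.16,0,0,0],[-1,-0.004,0,0.22,0,0,0],[-1,-0.004,0,0.255,0,0,0],[-1,-0.004,0,0.255,0,0,0],[-1,-0.004,0,0.255,0,0,0]]}}

```text
clock: 12.8
position: [0.4452, 0.3119, 0.0548]
orientation: [[-0.322, 0.947, 0.002], [0.947, 0.322, 0.001], [0.0, 0.002, -1.0]]
ft_force: [0.5, -0.2, 0.7]
opening: 0.0853
grasp_force: 0.0
```

Request:
{"op": "send_rows", "data": {"targets": [[0,0,0,0,0,0,0],[1,0,0,0,0,0,0],[1,0,0,0,0,0,0],[1,0,0,0,0,0,0],[1,0,0,0,0,0,0],[1,0,0,0,0,0,0],[1,0,0,0,0,0,0],[1,0,0,0,0,0,0]], "squeeze": 60}}

```text
clock: 13.6
position: [0.4447, 0.3115, 0.054]
orientation: [[-0.323, 0.947, 0.001], [0.947, 0.323, 0.0], [-0.0, 0.001, -1.0]]
ft_force: [-1.2, -0.6, 6.5]
opening: 0.0292
grasp_force: 58.8
```

Request:
{"op": "send_rows", "data": {"targets": [[1,0,0,-0.12,0,0,0],[1,0,0,-0.25,0,0,0],[1,0,0,-0.4,0,0,0],[1,0,0,-0.5,0,0,0],[1,0,0,-0.5,0,0,0]]}}

```text
clock: 14.1
position: [0.4457, 0.3129, 0.2076]
orientation: [[-0.322, 0.947, 0.006], [0.947, 0.322, 0.004], [0.002, 0.007, -1.0]]
ft_force: [0.5, 0.5, -1.8]
opening: 0.0288
grasp_force: 60.3
```

```bash
python3 - <<'E'
from h import *
plan([.48,.05,.20],Rdown(np.radians(150)))
plan([.4898,-.0272,.20],Rdown(np.radians(167.8)))
o=ctrl.get_obs(); print(o["opening"],o["grasp_force"],o["ft_force"])
E
```

```text
row [-0.8664 -0.1745  0.0225] [ 1.200e-03  1.000e-04 -1.144e-01] rows needed 5.3
row [-1.1205 -0.2265  0.0216] [ 0.0012  0.0003 -0.1639] rows needed 6.9
0.028805911524018568 60.250128507614136 [ 0.54590595  0.50214269 -1.84018467]
```

Request:
{"op": "send_rows", "data": {"targets": [[1,-0.14,-0.03,0.01,0,0,-0.02],[1,-0.28,-0.06,0.02,0,0,-0.04],[1,-0.42,-0.085,0.02,0,0,-0.06],[1,-0.56,-0.11,0.02,0,0,-0.08],[1,-0.7,-0.14,0.02,0,0,-0.1],[1,-0.82,-0.165,0.02,0,0,-0.12],[1,-0.9,-0.18,0.02,0,0,-0.14],[1,-0.95,-0.19,0.02,0,0,-0.16]]}}

```text
clock: 14.9
position: [0.4819, 0.0204, 0.1964]
orientation: [[-0.973, 0.233, -0.001], [0.233, 0.973, -0.001], [0.001, -0.001, -1.0]]
ft_force: [0.6, 0.6, -1.9]
opening: 0.0292
grasp_force: 60.1
```

```bash
python3 - <<'E'
from h import *
plan([.4898,-.0272,.165],Rdown(np.radians(167.8)))
E
```

```text
row [-0.0626 -0.148   0.1049] [-0.0002 -0.0001 -0.0035] rows needed 1.2
```

Request:
{"op": "send_rows", "data": {"targets": [[1,-0.0626,-0.148,0.1,0,0,-0.0035],[1,-0.0626,-0.148,0.1,0,0,-0.0035],[1,-0.0626,-0.148,0.1,0,0,-0.0035],[1,-0.0626,-0.148,0.1,0,0,-0.0035],[1,-0.0626,-0.148,0.1,0,0,-0.0035],[1,-0.0626,-0.148,0.1,0,0,-0.0035]]}}

```text
clock: 15.5
position: [0.4905, -0.0231, 0.1681]
orientation: [[-0.977, 0.212, 0.002], [0.212, 0.977, 0.0], [-0.002, 0.001, -1.0]]
ft_force: [-0.3, -0.7, -1.3]
opening: 0.0294
grasp_force: 60.2
```

```bash
python3 - <<'E'
from h import *
import pickle
f=eyes.grab_frame("wrist"); s=eyes.grab_frame("side"); c=eyes.grab_frame("scene"); pickle.dump((f,s,c),open("f6.pkl","wb"))
plan([.4898,-.0272,.140],Rdown(np.radians(167.8)))
A=cv2.resize(f["color"],(512,384))
def crop(F):
    p=F["world_to_cam"]@[.49,-.027,.10,1]; u,v=int(F["fx"]*p[0]/p[2]+F["cx"]),int(F["fy"]*p[1]/p[2]+F["cy"]); return cv2.resize(F["color"][v-32:v+32,u-48:u+48],(288,192),interpolation=cv2.INTER_CUBIC)
cv2.imwrite("pics/m6.png",np.hstack([A,np.vstack([crop(s),crop(c)])])[:,:,::-1])
E
```

```text
row [-0.0003 -0.0118  0.0931] [ 0.      0.0002 -0.0002] rows needed 0.6
```

View pics/m6.png

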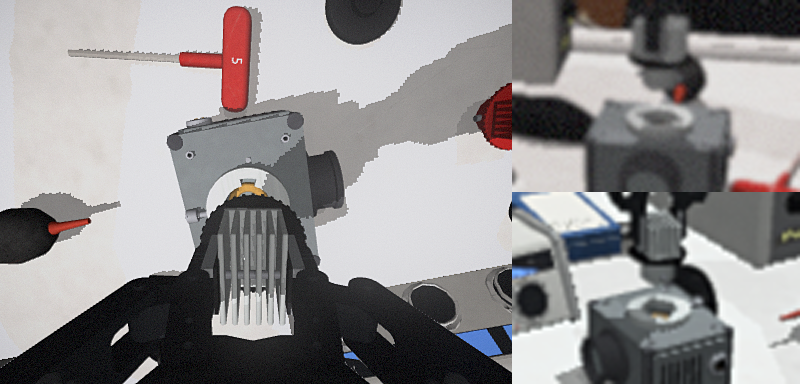

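The module hangs upright in the fingers just above the collar, at about (250,250) in the wrist view. One entry slot is visible in front of it at (250,183), roughly in line.

```bash
python3 - <<'E'
from h import *
import pickle
f,s,c=pickle.load(open("f6.pkl","rb")); g=f["color"]; C=cloud(f)
near=(np.hypot(C[...,0]-.49,C[...,1]+.027)<.036)&(abs(C[...,2]-.08)<.005)
m=near&(g.min(2)>150); v,u=np.nonzero(m)
P=np.array([world(f,a,b,.08) for a,b in zip(u,v)]); h=P[cv2.convexHull(P[:,:2].astype(np.float32),returnPoints=False)[:,0]]
rad=np.hypot(h[:,0]-.49,h[:,1]+.027); h=h[rad>.029]; print("collar",len(h),circ(h,.032),circ(h))
# slot: dark pixels in window around (250,183)
W=[(a,b) for b in range(176,192) for a in range(238,264) if g[b,a].max()<120]; Q=np.array([world(f,a,b,.08) for a,b in W]); print("slot",len(W),np.mean(W,0),Q.mean(0) if len(W) else 0)
d=Q.mean(0)[:2]-[.4898,-.0272]; print(np.degrees(np.arctan2(d[1],d[0])),np.hypot(*d))
o=ctrl.get_obs(); zf=o["position"][2]-.054; print(o["position"],zf)
# flange front arc
m=(np.hypot(C[...,0]-o["position"][0],C[...,1]-o["position"][1])<.035)&(abs(C[...,2]-zf-.029)<.006); v,u=np.nonzero(m)
P=np.array([world(f,a,b,zf+.031) for a,b in zip(u,v)]); print("flange",len(P)); h=P[cv2.convexHull(P[:,:2].astype(np.float32),returnPoints=False)[:,0]]
e=(h[:,:2]-o["position"][:2])@o["orientation"][:2,0]; h=h[e>.015]; print(len(h),circ(h,.029))
# fins
gr=cv2.cvtColor(g,cv2.COLOR_RGB2GRAY); m=(C[...,2]>zf+.06)&(C[...,2]<zf+.07)&(np.hypot(C[...,0]-o["position"][0],C[...,1]-o["position"][1])<.03)
v,u=np.nonzero(m); P=np.array([world(f,a,b,zf+.065)[:2]*1000 for a,b in zip(u,v)],np.float32); print(len(P),cv2.minAreaRect(P))
E
```

```text
collar 18 [ 0.48968961 -0.02722372  0.032     ] [ 0.48994568 -0.02718393  0.03220549]
slot 36 [246.36111111 182.19444444] [ 0.46967792 -0.0235543   0.08      ]
169.73060105472098 0.02044967745700746
[ 0.49041628 -0.02371662  0.16794415] 0.11394414542160755
flange 1771
20 [ 0.48868003 -0.02282817  0.029     ]
4603 ((489.12713623046875, -23.11371612548828), (57.770755767822266, 49.22176742553711), 77.83056640625)
```

Request:
{"op": "send_rows", "data": {"targets": [[1,-0.002,-0.012,0.03,0,0,0],[1,-0.002,-0.012,0.06,0,0,0],[1,-0.002,-0.012,0.075,0,0,0],[1,-0.002,-0.012,0.075,0,0,0],[1,-0.002,-0.012,0.075,0,0,0],[1,-0.002,-0.012,0.075,0,0,0]]}}

```text
clock: 16.25
position: [0.4903, -0.0278, 0.1453]
orientation: [[-0.977, 0.213, 0.001], [0.213, 0.977, 0.0], [-0.001, 0.0, -1.0]]
ft_force: [-0.5, 1.6, -2.0]
opening: 0.0288
grasp_force: 60.2
```

```bash
python3 - <<'E'
from h import *
plan([.4903,-.0273,.125],Rdown(np.radians(167.8)));print(ctrl.get_obs()["position"])
E
```

```text
row [0.0005 0.0016 0.0676] [ 0.0001  0.0002 -0.0003] rows needed 0.4
[ 0.49031417 -0.02778946  0.14526653]
```

Request:
{"op": "send_rows", "data": {"targets": [[1,0,0.0016,0.01,0,0,0],[1,0,0.0016,0.02,0,0,0],[1,0,0.0016,0.03,0,0,0],[1,0,0.0016,0.04,0,0,0],[1,0,0.0016,0.05,0,0,0],[1,0,0.0016,0.06,0,0,0],[1,0,0.0016,0.06,0,0,0]]}}

```text
clock: 16.95
position: [0.49, -0.0275, 0.1267]
orientation: [[-0.977, 0.213, 0.0], [0.213, 0.977, 0.0], [-0.0, 0.0, -1.0]]
ft_force: [0.5, -0.5, -1.5]
opening: 0.0293
grasp_force: 60.2
```

Request:
{"op": "send_rows", "data": {"targets": [[1,0,0,0.008,0,0,0],[1,0,0,0.016,0,0,0],[1,0,0,0.024,0,0,0],[1,0,0,0.032,0,0,0],[1,0,0,0.032,0,0,0],[1,0,0,0.032,0,0,0]]}}

```text
clock: 17.55
position: [0.4904, -0.0275, 0.1177]
orientation: [[-0.977, 0.213, 0.001], [0.213, 0.977, -0.0], [-0.001, 0.0, -1.0]]
ft_force: [-1.0, -0.4, 3.5]
opening: 0.0287
grasp_force: 60.9
```

Request:
{"op": "send_rows", "data": {"targets": [[1,0,0,0.008,0,0,0],[1,0,0,0.016,0,0,0],[1,0,0,0.024,0,0,0],[1,0,0,0.032,0,0,0],[1,0,0,0.034,0,0,0],[1,0,0,0.034,0,0,0],[1,0,0,0.034,0,0,0]]}}

```text
clock: 18.25
position: [0.4904, -0.0274, 0.108]
orientation: [[-0.977, 0.213, 0.002], [0.213, 0.977, -0.001], [-0.002, -0.0, -1.0]]
ft_force: [-4.4, -0.6, 17.3]
opening: 0.0291
grasp_force: 62.5
```

Request:
{"op": "send_rows", "data": {"targets": [[1,0.002,0,0,0,0,0],[1,0.002,0,0,0,0,0.015],[1,0.002,0,0,0,0,0.03],[1,0.002,0,0,0,0,0.045],[1,0.002,0,0,0,0,0.06],[1,0.002,0,0,0,0,0.075],[1,0.002,0,0,0,0,0.09],[1,0.002,0,0,0,0,0.09]]}}

```text
clock: 19.05
position: [0.4912, -0.0274, 0.1081]
orientation: [[-0.708, 0.706, 0.004], [0.706, 0.708, -0.0], [-0.003, 0.003, -1.0]]
ft_force: [1.2, 0.2, 11.5]
opening: 0.0293
grasp_force: 61.8
```

Request:
{"op": "send_rows", "data": {"targets": [[1,0,0,0.002,0,0,0.015],[1,0,0,0.003,0,0,0.03],[1,0,0,0.003,0,0,0.045],[1,0,0,0.003,0,0,0.06],[1,0,0,0.003,0,0,0.075],[1,0,0,0.003,0,0,0.09],[1,0,0,0.003,0,0,0.105],[1,0,0,0.003,0,0,0.115]]}}

```text
clock: 19.85
position: [0.4915, -0.0272, 0.108]
orientation: [[-0.065, 0.998, 0.005], [0.998, 0.065, -0.001], [-0.001, 0.005, -1.0]]
ft_force: [-1.3, -2.4, 23.2]
opening: 0.0291
grasp_force: 63.5
```

```bash
python3 - <<'E'
from h import *
o=ctrl.get_obs(); R=o["orientation"]; print(np.degrees(np.arctan2(R[1,0],R[0,0])),o["position"],o["ft_force"].round(1),o["wrist_torque"].round(2))
E
```

```text
93.70058017132418 [ 0.49151494 -0.02721863  0.10804757] [-1.3 -2.4 23.2] [-0.38  0.75  0.24]
```

Request:
{"op": "send_rows", "data": {"targets": [[1,0,0,0,0,0,0.008],[1,0,0,0,0,0,0.016],[1,0,0,0,0,0,0.022],[1,0,0,0,0,0,0.022],[1,0,0,0,0,0,0.022],[1,0,0,0,0,0,0.022]]}}

```text
clock: 20.45
position: [0.4909, -0.0273, 0.108]
orientation: [[0.07, 0.998, 0.004], [0.998, -0.07, -0.001], [-0.0, 0.004, -1.0]]
ft_force: [-4.1, -0.8, 26.8]
opening: 0.0291
grasp_force: 64.0
```

```bash
python3 - <<'E'
from h import *
import pickle
o=ctrl.get_obs(); R=o["orientation"]; print(np.degrees(np.arctan2(R[1,0],R[0,0])),o["position"],o["ft_force"].round(1),o["wrist_torque"].round(2))
f=eyes.grab_frame("wrist"); s=eyes.grab_frame("side"); c=eyes.grab_frame("scene"); pickle.dump((f,s,c),open("f7.pkl","wb"))
A=f["color"]
def crop(F):
    p=F["world_to_cam"]@[.49,-.027,.10,1]; u,v=int(F["fx"]*p[0]/p[2]+F["cx"]),int(F["fy"]*p[1]/p[2]+F["cy"]); return cv2.resize(F["color"][v-32:v+32,u-48:u+48],(288,192),interpolation=cv2.INTER_CUBIC)
cv2.imwrite("pics/m7.png",np.hstack([A,np.vstack([crop(s),crop(c)])])[:,:,::-1])
C=cloud(f); P=C[(C[...,2]>.14)&(C[...,2]<.15)&(np.hypot(C[...,0]-.49,C[...,1]+.027)<.03)]
print(len(P),np.percentile(P[:,2],[5,50,95]) if len(P) else 0)
C=cloud(s);P=C[(np.hypot(C[...,0]-.488,C[...,1]+.26)<.075)&(C[...,2]>.012)]; print("blower",len(P),np.percentile(P,[2,50,98],axis=0).round(3).tolist())
E
```

```text
85.98110978189906 [ 0.49086515 -0.02727013  0.10801649] [-4.1 -0.8 26.8] [-0.14  1.32  0.22]
1159 [0.1405141  0.14493796 0.14923072]
blower 61 [[0.462, -0.261, 0.014], [0.473, -0.238, 0.034], [0.51, -0.223, 0.048]]
```

View pics/m7.png

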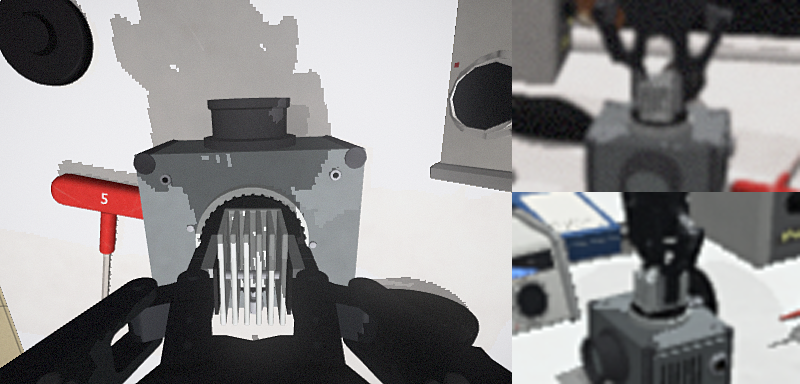

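The module is seated: the flange covers the collar in all views with the fingers on the fins, and the blower lies untouched. I'll make a small extra turn to confirm the stop.

Request:
{"op": "send_rows", "data": {"targets": [[1,0,-0.002,0,0,0,0.004],[1,0,-0.002,0,0,0,0.006],[1,0,-0.002,0,0,0,0.006],[1,0,-0.002,0,0,0,0.006],[1,0,-0.002,0,0,0,0.006]]}}

```text
clock: 21.1
position: [0.4905, -0.0272, 0.108]
orientation: [[0.106, 0.994, 0.005], [0.994, -0.106, -0.001], [-0.0, 0.005, -1.0]]
ft_force: [-2.5, -1.2, 25.4]
opening: 0.0291
grasp_force: 64.0
```

```bash
python3 - <<'E'
from h import *
o=ctrl.get_obs(); R=o["orientation"]; print(np.degrees(np.arctan2(R[1,0],R[0,0])),o["position"],o["ft_force"].round(1),o["wrist_torque"].round(2))
import pickle
f=eyes.grab_frame("wrist"); gr=cv2.cvtColor(f["color"],cv2.COLOR_RGB2GRAY); C=cloud(f)
m=(np.hypot(C[...,0]-.49,C[...,1]+.027)<.03)&(C[...,2]>.112)&(C[...,2]<.125)&(gr>120)
top=(np.hypot(C[...,0]-.49,C[...,1]+.027)<.032)&(abs(C[...,2]-.119)<.005)&(gr>110)
n,l,s,ce=cv2.connectedComponentsWithStats(top.astype(np.uint8))
for i in range(1,n):
    if s[i,4]>60:
        v,u=np.nonzero(l==i); P=np.array([world(f,a,b,.119)[:2] for a,b in zip(u,v)],np.float32); d=cv2.fitLine(P,cv2.DIST_HUBER,0,.01,.01).ravel(); print(s[i,4],np.degrees(np.arctan2(d[1],d[0]))%180,P.mean(0))
z=C[(np.hypot(C[...,0]-.49,C[...,1]+.027)<.029)&(gr<70)&(C[...,1]>-.005)&(C[...,2]>.075)&(C[...,2]<.1)][:,2]; print("flange top",len(z),np.median(z) if len(z) else 0)
E
```

```text
83.89629893576847 [ 0.49049735 -0.02723186  0.10803191] [-2.5 -1.2 25.4] [-0.21  1.18  0.78]
1062 82.607285 [ 0.4787697  -0.02662864]
1125 86.0539 [ 0.48965538 -0.02786062]
539 84.157814 [ 0.49793652 -0.02857521]
448 84.32557 [ 0.5032214  -0.02936606]
flange top 637 0.08660909419037871
```

The torque rose from 0.22 to 0.78 N·m, so the stop has been reached. I'll ease back slightly, let it settle, and hand in.

Request:
{"op": "send_rows", "data": {"targets": [[1,0,0,0,0,0,-0.004],[1,0,0,0,0,0,-0.004],[1,0,0,0,0,0,-0.004],[1,0,0,0,0,0,-0.004],[1,0,0,0,0,0,-0.004],[1,0,0,0,0,0,-0.004],[1,0,0,0,0,0,-0.004]]}}

```text
clock: 21.85
position: [0.4904, -0.0271, 0.108]
orientation: [[0.082, 0.997, 0.004], [0.997, -0.082, -0.0], [-0.0, 0.004, -1.0]]
ft_force: [-3.2, -0.2, 25.3]
opening: 0.029
grasp_force: 64.0
```

```bash
python3 - <<'E'
from h import *
o=ctrl.get_obs(); R=o["orientation"]; print(np.degrees(np.arctan2(R[1,0],R[0,0])),o["position"],o["ft_force"].round(1),o["wrist_torque"].round(2),o["grasp_force"])
print(ctrl.close_job())
E
```

```text
85.27850445165033 [ 0.49043638 -0.02710734  0.10802284] [-3.2 -0.2 25.3] [-0.07  1.22  0.29] 63.95552158355713
the job is handed in; nothing more can be done
None
```

I blew the port clean, laid the blower back on the desk, and handed the job in at about 22 s with the lamp module held flush in the port and turned to its stop (about 2–3° past parallel by my estimate, 7° allowed); no verdict came back.

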